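# Finish the crosswise stack of slats on the workshop bench

### The arm

A 6-joint arm with a two-finger parallel gripper is mounted at the origin on the work surface. World frame = base frame: x ahead of the robot, y to its left, z up, the work surface at z = 0. Lengths are in m, angles in rad, forces in N, time in s.
With the tool pointing down it reaches from about 0.3 to 0.825 m from the base axis. Payload 5.4 kg.
Tool frame: the origin (TCP) lies between the finger pads; the fingertips stand 22 mm ahead of it and the grasp point (between the pads) lies 3 mm ahead of it (tip_reach is the distance from the TCP to the fingertips, in m); z points along the fingers, y is the line along which they close (so a half turn about z gives the same grasp; the last joint's range is limited). The gripper opens to 92 mm and grips with 3 to 60 N. Pads are 20 mm wide; open, the fingers measure 128 mm over their backs; the gripper's body (75 mm by 189 mm) begins 69 mm behind the grasp point.
Start: joints at [0.925, 0.158, 1.597, -0, 1.386, -0.21], TCP at [0.243, 0.521, 0.237] pointing down, gripper open.
Joint ranges: [-2.91, 2.91], [-0.94, 2.29], [0.18, 2.7], [-1.29, 4.43], [0.17, 2.64], [-3, 3]. Speed limits (rad/s): [2.57, 2.57, 3.14, 3.14, 3.14, 3.14].

### API

Orientations are given as a unit quaternion [x, y, z, w].
In Python, from rig import * gives the robot as it stands. The module is installed in compiled form; this text tells all that it offers.
- The arm moves only by the shell command python3 -m handwheel 'ROWS' [FORCE]. ROWS is JSON, a list of rows, each an object of numbers: "dx", "dy", "dz": the shift along the tool's x, y, z scaled (see below); "yaw": the turn about the tool's z scaled (see below); "hand": the opening, from -1 (shut) to 1 (fully open). A call has 1 to 10 rows; each row is the pose to reach, as a shift and turn from the pose commanded when the call began, along the tool's axes at that moment; what a row does not reach only later rows make up. The controller multiplies each number of a shift by 0.4 m and each number of a turn by 45 degrees. A row lasts 1/12 s, in which the tool goes at most 41.7 mm and 7.16 degrees, less where a joint would pass 70% of its speed; a pose out of reach is approached as far as the arm can. A call with a number of a shift or a turn outside -1 to 1 is refused whole. A call with a gripper value outside its range is refused whole. The fingers move at their own pace and stop on an object; FORCE is the grip in N (left out, the last holds). Time passes only in rows, so rows that repeat a pose let the fingers close. It gives the time, the measured TCP pose, the force, the opening and the grip force at its end, in the units of the state.
- sense(): the state, without advancing time (a new reading comes with each control period).
- capture(name): name is "scene" or "top" or "wrist"; returns a dict with "image" (384x512x3 uint8, red, green, blue), "z_map" (384x512 float32, m along the optical axis (not along the pixel's ray), 0 where there is no reading), "fx", "fy", "cx", "cy" (pixels), "pose" (4x4, takes a point from camera to world coordinates). Camera axes: x right, y down, z forward; pixel columns grow to the right and rows downward; lengths in m; the calibration is good to about 2 mm. A picture is of the moment at which its call begins.
- close_job(): hands the job in; it is judged then, once.
The state is a dict: "time": time; "joint_pos": joint angles; "joint_vel": joint speeds; "joint_efforts": joint torques, N m; "eef_pos": TCP position; "eef_rot": TCP orientation; "wrist_force": force on the tool from outside, world axes, zero at the start; "wrist_torque": the same for the moment, N m; "grip_width": finger opening in m; "grip_force": force on a finger pad.
Only numpy, scipy, OpenCV 4.12 (cv2) and the standard library are available. Lean on these libraries where they do the work, as an engineer would, in place of code of your own. Each camera call takes 0.05 s, during which the arm holds its last target. There are 200 camera calls.

### The job

Finish the crosswise slat tower on the plywood board: slide the crooked pale slat along the rails, without lifting it off them, until it lies flat against both steel stop pins, then take the plain pale slat out of the grey bin and lay it across the rails on the two white marks. Then take the red slat from the bin and lay it on top the other way, in line with the rails and over the middle of both pale slats. Set the slats down rather than dropping them, and leave the blue slat, the box of screws, the jar and the tape measure where they are.

Things in the scene. Friction and masses are not known exactly. Their poses are not given: they have to be found in the camera images.
- board: fixed plywood board 240 x 240 x 18 mm on the bench; origin at the centre of its underside, z up, +x pointing away from the robot (give or take its yaw). Two fixed brown rails, each 200 x 28 x 16 mm (the tower's first layer), lie on it along its x at y = -65 and +65 mm; rail tops 34 mm above the bench
- home (a point): point on the board: centre of the crooked slat (42 mm above the bench) when pushed home towards +x, flat against both stop pins; axes as the board's. The steel pins, 10 mm thick, stand on the rails 19 mm beyond this point in +x, at the rails' y; pin tops 14 mm above the rails
- mark (a point): point on the board, 42 mm above the bench, midway between the white painted marks (28 mm squares on the rail tops, at the robot's end): the centre of a slat lying on both marks; axes as the board's
- top (a point): point above the board's centre, 58 mm above the bench: the centre of a slat of the third layer lying along the board's x over the middle of both second-layer slats; axes as the board's
- crooked_slat: pale wood slat, 200 long x 28 wide x 16 mm thick, 35 to 70 g; origin at its centre (half-way up), x along its length, z up. It lies loose and crooked across both rails, before the stop pins, roughly along the board's y; it slides easily (about 1 N or less)
- bin: fixed grey open bin, outside 244 (x) x 240 (y) x 45 mm high, walls 6 mm, floor top 6 mm above the bench; origin at the centre of its underside. The plain, red and blue slats lie flat on its floor side by side in any order, about along its x, with gaps of about 34 mm between them and about 38 mm to the side walls
- plain_slat: pale wood slat, 200 long x 28 wide x 16 mm thick, 35 to 70 g; origin at its centre (half-way up), x along its length, z up. Lies in the bin
- red_slat: red painted slat, 200 long x 28 wide x 16 mm thick, 35 to 70 g; origin at its centre (half-way up), x along its length, z up. Lies in the bin
- blue_slat: blue painted slat, 200 long x 28 wide x 16 mm thick, 35 to 70 g; origin at its centre (half-way up), x along its length, z up. Lies in the bin, to be left there
- screw_box: loose cardboard box of screws with a green band, 60 x 50 x 30 mm near the robot, between board and bin (bystander); origin under its centre
- jar: loose amber jar, 66 mm thick, 80 mm tall (bystander); origin under its centre
- tape: loose yellow tape measure, 65 x 30 x 60 mm (bystander); origin under its centre
Things that resemble listed ones, but are neither listed nor needed, are in the scene too. What is shaped like the plain_slat but green or pink is not meant.

How it is judged:
On the way, in this order (a step that is already met when the one before it is completed fails the run):
1. the crooked slat lies home against both pins (x of crooked_slat in the frame of home between -0.005 and 0.005 m and y of crooked_slat in the frame of home between -0.025 and 0.025 m and z of crooked_slat in the frame of home between -0.004 and 0.004 m and angle between the x axis of crooked_slat and the y axis of board, either way round below 0.06 rad), for 0.2 s.
2. the plain slat lies released across both rails on the white marks, the crooked slat still home (all of step 1 and x of plain_slat in the frame of mark between -0.014 and 0.014 m and y of plain_slat in the frame of mark between -0.02 and 0.02 m and z of plain_slat in the frame of mark between -0.004 and 0.004 m and angle between the x axis of plain_slat and the y axis of board, either way round below 0.14 rad and contact force between the fingers and plain_slat below 0.05 N), for 0.2 s.
3. the red slat lies released crosswise over the middle of both (all of step 1 and x of plain_slat in the frame of mark between -0.014 and 0.014 m and y of plain_slat in the frame of mark between -0.02 and 0.02 m and z of plain_slat in the frame of mark between -0.004 and 0.004 m and angle between the x axis of plain_slat and the y axis of board, either way round below 0.14 rad and x of red_slat in the frame of top between -0.02 and 0.02 m and y of red_slat in the frame of top between -0.02 and 0.02 m and z of red_slat in the frame of top between -0.005 and 0.005 m and angle between the x axis of red_slat and the x axis of board, either way round below 0.16 rad and contact force between the fingers and red_slat below 0.05 N), for 0.2 s.
At the end, for the whole second after the job is handed in: All at rest: crooked slat on the rails against both pins (5 mm along, 25 mm sideways, 0.06 rad); plain slat on the rails over the marks (14 mm along, 20 mm sideways, 0.14 rad); red slat on both, in line with the rails, over the middle (20 mm each way, 0.16 rad) (all of step 1 and x of plain_slat in the frame of mark between -0.014 and 0.014 m and y of plain_slat in the frame of mark between -0.02 and 0.02 m and z of plain_slat in the frame of mark between -0.004 and 0.004 m and angle between the x axis of plain_slat and the y axis of board, either way round below 0.14 rad and x of red_slat in the frame of top between -0.02 and 0.02 m and y of red_slat in the frame of top between -0.02 and 0.02 m and z of red_slat in the frame of top between -0.005 and 0.005 m and angle between the x axis of red_slat and the x axis of board, either way round below 0.16 rad and linear speed of each of crooked_slat, plain_slat, red_slat below 0.02 m/s); the robot touches nothing.
It fails at once if the crooked slat was lifted off the rails (more than 12 mm) (z of crooked_slat in the frame of board above 0.054 m).
It fails at once if the plain or the red slat was dropped (fell freely by more than about 2 cm) ((contact force between the fingers and plain_slat below 0.05 N and linear speed of plain_slat above 0.6 m/s) or (contact force between the fingers and red_slat below 0.05 N and linear speed of red_slat above 0.6 m/s)).
It fails at once if the blue slat or another bystander was moved by more than 30 mm (distance of any of blue_slat, screw_box, jar, tape from where it was at the start of the episode above 0.03 m).
It also fails if it takes over 67 s, if anything falls off the work surface, if the arm or the gripper's body presses on something with over 40 N, if the wrist force passes 120 N, or if a joint passes its speed limit or range.

## Working session

There is one attempt and no reset: what is moved stays moved. The work goes in short steps, Python scripts to look and compute and a shell command to move; the robot and the scene stay as the last step left them, time stands still between calls to the robot, and variables do not carry over. Pictures are saved under pics/ and viewed, at most 12 in all, crops included, and the job is handed in when it is done.

```bash
mkdir -p pics
cat > h.py <<'E'
from rig import *
import numpy as np, cv2, pickle
def snap(n,f):
    c=capture(n); pickle.dump(c,open(f'{f}.pkl','wb')); cv2.imwrite(f'pics/{f}.png',c['image'][...,::-1]); return c
def load(f): return pickle.load(open(f'{f}.pkl','rb'))
def cloud(c):
    z=c['z_map']; v,u=np.mgrid[:z.shape[0],:z.shape[1]]
    p=np.stack([(u-c['cx'])/c['fx']*z,(v-c['cy'])/c['fy']*z,z,np.ones_like(z)],-1)@c['pose'].T
    return p[...,:3]
def onplane(c,u,v,h):
    d=c['pose'][:3,:3]@np.array([(u-c['cx'])/c['fx'],(v-c['cy'])/c['fy'],1]); o=c['pose'][:3,3]
    return o+d*(h-o[2])/d[2]
E
python3 - <<'E'
from h import *
a=snap('top','top0');b=snap('scene','scene0')
cv2.imwrite('pics/both.png',cv2.resize(np.vstack([a['image'],b['image']])[...,::-1],(450,600)) )
cv2.imwrite('pics/topbig.png',cv2.resize(a['image'][...,::-1],(800,600)))
print(a['pose'],sense())
E
```

```text
[[-0.11557576 -0.97064961  0.21090656  0.30829049]
 [-0.99328929  0.11386211 -0.02029309  0.12613693]
 [-0.00431678 -0.21183661 -0.97729556  1.06815145]
 [ 0.          0.          0.          1.        ]] {'time': 0.1, 'joint_pos': array([ 9.24891265e-01,  1.58989502e-01,  1.59805487e+00, -1.15383962e-05,
        1.38619518e+00, -2.10105156e-01]), 'joint_vel': array([ 1.33270469e-04,  7.33273575e-04, -3.65740894e-03, -7.25418218e-05,
       -5.04183253e-04, -1.43152836e-03]), 'joint_efforts': array([ 1.13927494e-03, -3.86507607e+01, -3.22958493e+01,  7.02925748e-02,
        3.39776021e-02, -1.38119702e-05]), 'eef_pos': array([0.24244029, 0.52082974, 0.23574115]), 'eef_rot': array([ 2.16178601e-01,  9.76353488e-01, -7.51520118e-04, -3.36617547e-04]), 'wrist_force': array([-0.72448054, -0.6098012 , -0.71444171]), 'wrist_torque': array([-0.04597434, -0.02298111, -0.02716119]), 'grip_force': 0.0, 'grip_width': 0.09182530959667992}
```

View pics/topbig.png

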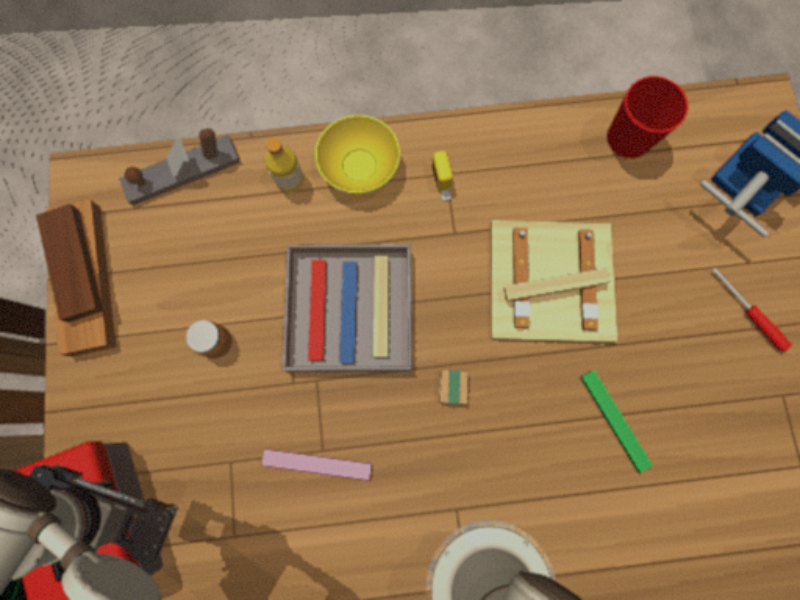

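View pics/scene0.png

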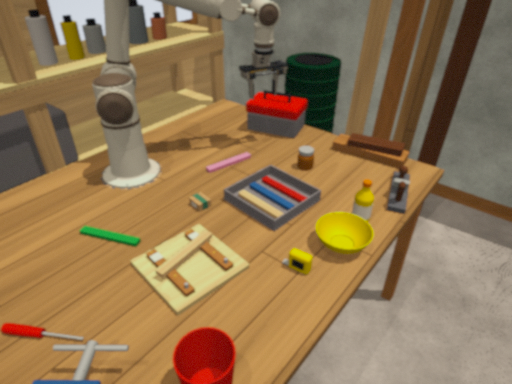

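The top view shows the bin at about (350,308), with slats red (318,310), blue (349,312) and plain pale (381,307). The crooked slat is at (556,285), the pins at (521,234) and (588,235), and the white marks at (522,309) and (590,311). These could be mistaken for the plain slat: the crooked slat on the rails (556,285), the pink one (317,465) and the green one (617,420), both on the bench. I choose the pale one in the bin at (381,307), and will check it in a crop.

Run:
```python
from h import *
c=load('top0'); im=c['image']
cv2.imwrite('pics/crop.png',cv2.resize(im[138:242,180:400][...,::-1],None,fx=3.6,fy=3.6,interpolation=cv2.INTER_CUBIC))
P=cloud(c)
hsv=cv2.cvtColor(im,cv2.COLOR_RGB2HSV).astype(int)
def rect(m,name):
    q=P[m]; r=cv2.minAreaRect(q[:,:2].astype(np.float32)); bx=cv2.boxPoints(r)
    e=[bx[1]-bx[0],bx[2]-bx[1]]; e=max(e,key=np.linalg.norm)
    print(name,m.sum(),np.round(r[0],4),np.round(r[1],4),'long axis deg',round(np.degrees(np.arctan2(e[1],e[0]))%180,1),'z',np.round(np.median(q[:,2]),4))
def box(u0,u1,v0,v1):
    b=np.zeros(im.shape[:2],bool); b[int(v0*.64):int(v1*.64),int(u0*.64):int(u1*.64)]=1; return b
z=P[...,2]
binb=box(292,406,250,366)&(z>.014)&(z<.03)
H,S=hsv[...,0],hsv[...,1]
rect(binb&box(302,333,250,366),'red');rect(binb&box(335,362,250,366),'blue');rect(binb&box(367,394,250,366),'plain')
bb=box(480,630,210,355)
rect(bb&(z>.0405)&box(498,612,262,302)&(z<.06),'crooked(z>.0405)')
rect(bb&(z>.010)&(z<.024),'board');
rect(box(270,425,230,385)&(z>.035)&(z<.06),'bin')
rect(bb&box(508,535,220,340)&(z>.027)&(z<.038),'railL'); rect(bb&box(575,604,220,340)&(z>.027)&(z<.038),'railR')
for n,(u,v,h) in dict(pinL=(521,234,.048),pinR=(588,235,.048),mL=(522,309,.034),mR=(590,311,.034)).items(): print(n,onplane(c,u*.64,v*.64,h),P[int(v*.64),int(u*.64)])
```

```text
red 651 [0.551  0.2645] [0.0601 0.2185] long axis deg 173.8 z 0.0225
blue 629 [0.5428 0.2085] [0.05   0.2216] long axis deg 171.3 z 0.0224
plain 624 [0.5401 0.1418] [0.0526 0.212 ] long axis deg 172.9 z 0.0224
crooked(z>.0405) 648 [ 0.5305 -0.2002] [0.029 0.2  ] long axis deg 93.5 z 0.0504
board 4164 [ 0.5469 -0.204 ] [0.2416 0.2407] long axis deg 81.6 z 0.0186
bin 725 [0.5364 0.2017] [0.2393 0.2445] long axis deg 173.2 z 0.0449
railL 487 [ 0.5565 -0.1352] [0.0366 0.1986] long axis deg 171.0 z 0.0342
railR 507 [ 0.5371 -0.267 ] [0.0331 0.1986] long axis deg 170.7 z 0.0344
pinL [ 0.63592982 -0.1494662   0.048     ] [ 0.63846199 -0.14851117  0.0480827 ]
pinR [ 0.61866895 -0.27841233  0.048     ] [ 0.61951638 -0.27700864  0.04971727]
mL [ 0.49099418 -0.13057121  0.034     ] [ 0.49279209 -0.12998507  0.03692803]
mR [ 0.47200547 -0.25899289  0.034     ] [ 0.47208825 -0.2566632   0.0355493 ]
```

View pics/crop.png

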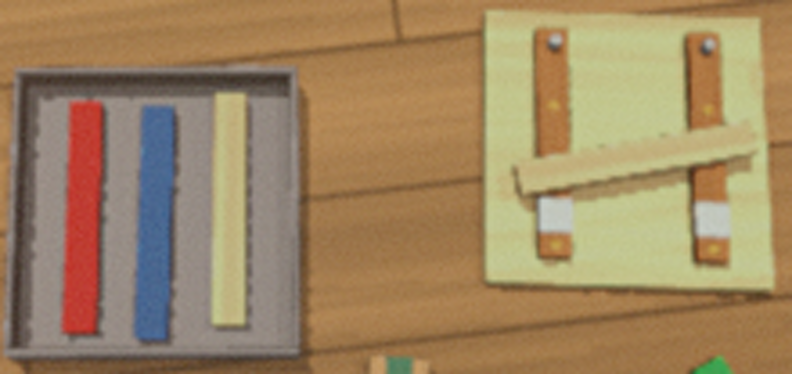

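The crop confirms the pale plain slat in the bin, right-hand of three at crop (230,210). The crooked slat is at (636,160), the pins at (555,42) and (708,46), and the marks at (555,214) and (712,220). Next I refine the poses by colour and write a planner helper.

```bash
cat >> h.py <<'E'
def go(x,y,z,ydeg):
    "numbers for handwheel to bring TCP to x,y,z with tool y along ydeg (mod 180)"
    from scipy.spatial.transform import Rotation as R
    s=sense(); M=R.from_quat(s['eef_rot']).as_matrix(); d=M.T@(np.array([x,y,z])-s['eef_pos'])
    a=np.degrees(np.arctan2(M[1,1],M[0,1])); t=-(((ydeg-a)+90)%180-90)
    print('t',round(s['time'],2),'pos',np.round(s['eef_pos'],4),'ydeg',round(a,1),'F',np.round(s['wrist_force'],1),'w',round(s['grip_width'],4),'gf',round(s['grip_force'],1))
    print('  dx,dy,dz',np.round(d/.4,4),'yaw',round(t/45,4),'rows',np.ceil(max(np.linalg.norm(d)/.0417,abs(t)/7.16)))
    return s
E
python3 - <<'E'
from h import *
c=load('top0'); im=c['image'];P=cloud(c);z=P[...,2]
h=cv2.cvtColor(im,cv2.COLOR_RGB2HSV).astype(int);H,S,V=h[...,0],h[...,1],h[...,2]
U=np.arange(512)[None]+0*z; W=np.arange(384)[:,None]+0*z
def rect(m,n,hh):
    m=cv2.morphologyEx(m.astype(np.uint8),cv2.MORPH_OPEN,np.ones((2,2)))>0
    v,u=np.nonzero(m); q=np.array([onplane(c,a,b,hh)[:2] for a,b in zip(u,v)],np.float32)
    r=cv2.minAreaRect(q);bx=cv2.boxPoints(r);e=max([bx[1]-bx[0],bx[2]-bx[1]],key=np.linalg.norm)
    print(n,len(q),np.round(r[0],4),np.round(q.mean(0),4),np.round(r[1],3),round(np.degrees(np.arctan2(e[1],e[0]))%180,1)); return q.mean(0)
def bx(a,b,cc,d): return (U>a*.64)&(U<b*.64)&(W>cc*.64)&(W<d*.64)
i=bx(290,408,248,368)
rect(i&(S>140)&((H<8)|(H>172))&bx(300,335,250,366),'red',.022)
rect(i&(S>90)&(H>95)&(H<125),'blue',.022)
rect(i&(S>60)&(H>18)&(H<35)&bx(365,398,250,366),'plain',.022)
m1=rect(bx(512,534,295,322)&(S<50)&(V>150),'mL',.034);m2=rect(bx(580,602,297,324)&(S<50)&(V>150),'mR',.034)
p1=P[bx(510,532,224,246)&(z>.044)].mean(0);p2=P[bx(578,600,225,247)&(z>.044)].mean(0);print(p1,p2)
th=np.radians(-8.5);o=np.array([.5469,-.203])
ux=np.array([np.cos(th),np.sin(th)]);uy=np.array([-ux[1],ux[0]])
for q in(m1,m2,p1[:2],p2[:2]):print((q-o)@ux,(q-o)@uy)
print('home',o+ux*.0,'ux',ux,'uy',uy)
go(.5305,-.2002,.15,3.5)
E
```

```text
red 587 [0.5372 0.2585] [0.5355 0.259 ] [0.028 0.198] 173.4
blue 546 [0.5255 0.1996] [0.5232 0.1998] [0.026 0.195] 172.5
plain 641 [0.5306 0.135 ] [0.5289 0.1353] [0.028 0.202] 173.9
mL 85 [ 0.4887 -0.1345] [ 0.4896 -0.1337] [0.027 0.028] 170.7
mR 94 [ 0.4699 -0.2614] [ 0.4698 -0.261 ] [0.027 0.028] 169.3
[ 0.57902181 -0.100903    0.23358877] [ 0.58873898 -0.23887451  0.15076163]
-0.06693579924339199 0.06004051128349595
-0.06769321758091497 -0.06879418894968023
0.01667807767322408 0.1057234598162627
0.04668200339820728 -0.02929626206193873
home [ 0.5469 -0.203 ] ux [ 0.98901586 -0.14780941] uy [0.14780941 0.98901586]
t 0.1 pos [0.2424 0.5208 0.2357] ydeg 65.0 F [-0.7 -0.6 -0.7] w 0.0918 gf 0.0
  dx,dy,dz [-1.4138 -1.3297  0.216 ] yaw 1.3673 rows 19.0
```

```bash
python3 -m handwheel '[{"dx":-0.7,"dy":-0.66,"dz":0.1,"yaw":0.68,"hand":0.2},{"dx":-0.7,"dy":-0.66,"dz":0.1,"yaw":0.68,"hand":0.2},{"dx":-0.7,"dy":-0.66,"dz":0.1,"yaw":0.68,"hand":0.2},{"dx":-0.7,"dy":-0.66,"dz":0.1,"yaw":0.68,"hand":0.2},{"dx":-0.7,"dy":-0.66,"dz":0.1,"yaw":0.68,"hand":0.2},{"dx":-0.7,"dy":-0.66,"dz":0.1,"yaw":0.68,"hand":0.2},{"dx":-0.7,"dy":-0.66,"dz":0.1,"yaw":0.68,"hand":0.2},{"dx":-0.7,"dy":-0.66,"dz":0.1,"yaw":0.68,"hand":0.2},{"dx":-0.7,"dy":-0.66,"dz":0.1,"yaw":0.68,"hand":0.2},{"dx":-0.7,"dy":-0.66,"dz":0.1,"yaw":0.68,"hand":0.2}]' 6; python3 -c "
from h import *
go(.5305,-.2002,.15,3.5)"
```

```text
time: 0.93
eef_pos: [0.386, 0.1594, 0.1958]
eef_rot: [0.468, 0.884, -0.001, 0.0]
wrist_force: [0.4, 0.1, 1.0]
grip_width: 0.0554
grip_force: 0.0
t 0.93 pos [0.386  0.1594 0.1958] ydeg 34.2 F [0.4 0.1 1. ] w 0.0554 gf 0.0
  dx,dy,dz [-0.9466 -0.2059  0.1161] yaw 0.6816 rows 10.0
```

```bash
python3 -m handwheel '[{"dx":-0.94,"dy":-0.2,"dz":0.11,"yaw":0.68,"hand":0.2},{"dx":-0.94,"dy":-0.2,"dz":0.11,"yaw":0.68,"hand":0.2},{"dx":-0.94,"dy":-0.2,"dz":0.11,"yaw":0.68,"hand":0.2},{"dx":-0.94,"dy":-0.2,"dz":0.11,"yaw":0.68,"hand":0.2},{"dx":-0.94,"dy":-0.2,"dz":0.11,"yaw":0.68,"hand":0.2},{"dx":-0.94,"dy":-0.2,"dz":0.11,"yaw":0.68,"hand":0.2},{"dx":-0.94,"dy":-0.2,"dz":0.11,"yaw":0.68,"hand":0.2},{"dx":-0.94,"dy":-0.2,"dz":0.11,"yaw":0.68,"hand":0.2},{"dx":-0.94,"dy":-0.2,"dz":0.11,"yaw":0.68,"hand":0.2},{"dx":-0.94,"dy":-0.2,"dz":0.11,"yaw":0.68,"hand":0.2}]'; python3 -c "
from h import *
c=snap('wrist','w1')
P=cloud(c);z=P[...,2];m=(z>.043)&(z<.056)&(abs(P[...,0]-.53)<.12)&(abs(P[...,1]+.2)<.13)
m=cv2.morphologyEx(m.astype(np.uint8),cv2.MORPH_OPEN,np.ones((5,5)));n,l,st,ce=cv2.connectedComponentsWithStats(m)
for k in range(1,n):
  if st[k,4]>30:
    q=P[l==k];r=cv2.minAreaRect(q[:,:2].astype(np.float32));print(st[k,4],np.round(q.mean(0),4),np.round(r[0],4),np.round(r[1],3),r[2],ce[k])
go(.5305,-.2002,.05,3.5)"
```

```text
time: 1.77
eef_pos: [0.5324, -0.1966, 0.1515]
eef_rot: [0.684, 0.729, -0.001, 0.0]
wrist_force: [-0.3, -0.1, 0.2]
grip_width: 0.0548
grip_force: 0.0
7500 [ 0.529  -0.187   0.0507] [ 0.5295 -0.1967] [0.028 0.192] 3.477710485458374 [252.99226667 184.79373333]
136 [ 0.6381 -0.151   0.048 ] [ 0.6385 -0.1512] [0.009 0.009] 9.852875709533691 [391.01470588 152.76470588]
t 1.82 pos [ 0.5322 -0.196   0.1515] ydeg 3.6 F [-1.1 -0.6 -0.2] w 0.0552 gf 0.0
  dx,dy,dz [-0.0099 -0.0049  0.2538] yaw 0.0021 rows 3.0
```

View pics/w1.png

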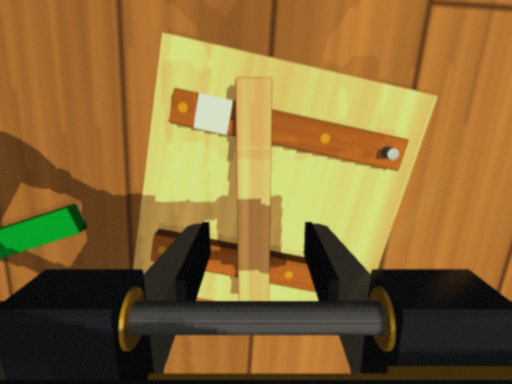

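The wrist view shows the crooked slat at (253,185) between the fingers and pin L at (391,153). It agrees with the top-view measurement. I descend and grip softly.

```bash
python3 -m handwheel '[{"dx":-0.01,"dy":-0.004,"dz":0.1,"hand":0.2},{"dx":-0.01,"dy":-0.004,"dz":0.18,"hand":0.2},{"dx":-0.01,"dy":-0.004,"dz":0.23,"hand":0.2},{"dx":-0.01,"dy":-0.004,"dz":0.253,"hand":0.2},{"dx":-0.01,"dy":-0.004,"dz":0.253,"hand":-0.1},{"dx":-0.01,"dy":-0.004,"dz":0.253,"hand":-0.6},{"dx":-0.01,"dy":-0.004,"dz":0.253,"hand":-0.6},{"dx":-0.01,"dy":-0.004,"dz":0.253,"hand":-0.6},{"dx":-0.01,"dy":-0.004,"dz":0.253,"hand":-0.6},{"dx":-0.01,"dy":-0.004,"dz":0.253,"hand":-0.6}]' 6; python3 -c "
from h import *
go(.610,-.2126,.05,-8.6)"
```

```text
t 1.82 pos [ 0.5322 -0.196   0.1515] ydeg 3.6 F [-1.1 -0.6 -0.2] w 0.0552 gf 0.0
  dx,dy,dz [-0.0533  0.1916  0.2537] yaw 0.2709 rows 4.0invalid input at $[0]: expected keys dx, dy, dz, yaw, hand
```

All five keys are required.

```bash
python3 -m handwheel '[{"dx":-0.01,"dy":-0.004,"dz":0.1,"yaw":0,"hand":0.2},{"dx":-0.01,"dy":-0.004,"dz":0.18,"yaw":0,"hand":0.2},{"dx":-0.01,"dy":-0.004,"dz":0.23,"yaw":0,"hand":0.2},{"dx":-0.01,"dy":-0.004,"dz":0.253,"yaw":0,"hand":0.2},{"dx":-0.01,"dy":-0.004,"dz":0.253,"yaw":0,"hand":-0.1},{"dx":-0.01,"dy":-0.004,"dz":0.253,"yaw":0,"hand":-0.6},{"dx":-0.01,"dy":-0.004,"dz":0.253,"yaw":0,"hand":-0.6},{"dx":-0.01,"dy":-0.004,"dz":0.253,"yaw":0,"hand":-0.6},{"dx":-0.01,"dy":-0.004,"dz":0.253,"yaw":0,"hand":-0.6},{"dx":-0.01,"dy":-0.004,"dz":0.253,"yaw":0,"hand":-0.6}]' 6; python3 -c "
from h import *
go(.610,-.2126,.05,-8.6)"
```

```text
time: 2.65
eef_pos: [0.5316, -0.1963, 0.0534]
eef_rot: [0.683, 0.73, 0.0, 0.001]
wrist_force: [-1.4, 0.9, 6.2]
grip_width: 0.0278
grip_force: 6.0
t 2.65 pos [ 0.5316 -0.1963  0.0534] ydeg 3.8 F [-1.4  0.9  6.2] w 0.0278 gf 6.0
  dx,dy,dz [-0.0537  0.1928  0.009 ] yaw 0.2762 rows 2.0
```

```bash
python3 -m handwheel '[{"dx":0,"dy":0,"dz":-0.004,"yaw":0,"hand":-0.6},{"dx":0,"dy":0,"dz":-0.004,"yaw":0,"hand":-0.6}]'; python3 -c "
from h import *
c=snap('wrist','w2')
P=cloud(c);z=P[...,2];m=(z>.044)&(z<.062)&(abs(P[...,0]-.53)<.04)&(abs(P[...,1]+.16)<.06)
print(m.sum(),np.percentile(z[m],[5,50,95]))
go(.610,-.2126,.05,-8.6)"
```

```text
time: 2.82
eef_pos: [0.5307, -0.196, 0.0536]
eef_rot: [0.683, 0.73, 0.0, 0.001]
wrist_force: [-0.4, 0.3, -0.4]
grip_width: 0.0281
grip_force: 6.0
14044 [0.04986437 0.05101455 0.05240401]
t 2.87 pos [ 0.5306 -0.1959  0.0533] ydeg 3.8 F [ 0.  -1.1  4.5] w 0.0278 gf 6.0
  dx,dy,dz [-0.0549  0.1953  0.0084] yaw 0.2762 rows 2.0
```

View pics/w2.png

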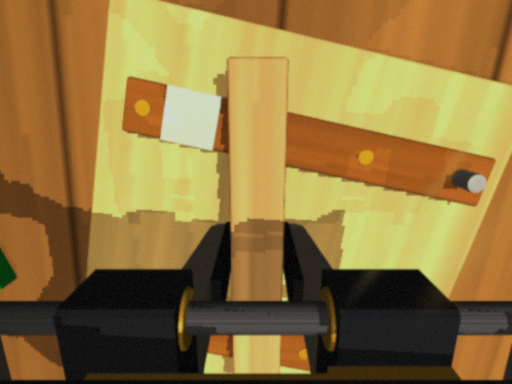

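The slat is gripped and still flat, with its top at 0.051 m; pin L is at (475,182). I slide it, keeping a small margin before the pins.

```bash
python3 -m handwheel '[{"dx":-0.006,"dy":0.02,"dz":0,"yaw":0.03,"hand":-0.6},{"dx":-0.012,"dy":0.04,"dz":0,"yaw":0.06,"hand":-0.6},{"dx":-0.018,"dy":0.06,"dz":0,"yaw":0.09,"hand":-0.6},{"dx":-0.024,"dy":0.08,"dz":0,"yaw":0.12,"hand":-0.6},{"dx":-0.03,"dy":0.1,"dz":0,"yaw":0.15,"hand":-0.6},{"dx":-0.036,"dy":0.12,"dz":0,"yaw":0.18,"hand":-0.6},{"dx":-0.042,"dy":0.14,"dz":0,"yaw":0.22,"hand":-0.6},{"dx":-0.047,"dy":0.16,"dz":0,"yaw":0.25,"hand":-0.6},{"dx":-0.051,"dy":0.178,"dz":0,"yaw":0.276,"hand":-0.6},{"dx":-0.053,"dy":0.184,"dz":0,"yaw":0.276,"hand":-0.6}]'
cat > s.py <<'E'
from h import *
import sys
c=snap('wrist',sys.argv[1])
P=cloud(c);z=P[...,2];m=(z>.043)&(z<.058)&(abs(P[...,0]-.56)<.12)&(abs(P[...,1]+.2)<.13)
m=cv2.morphologyEx(m.astype(np.uint8),cv2.MORPH_OPEN,np.ones((5,5)));n,l,st,ce=cv2.connectedComponentsWithStats(m)
for k in range(1,n):
  if st[k,4]>30:
    q=P[l==k];r=cv2.minAreaRect(q[:,:2].astype(np.float32));print(st[k,4],np.round(q.mean(0),4),np.round(r[0],4),np.round(r[1],3),r[2],np.round(ce[k]))
go(.610,-.2126,.05,-8.6)
E
python3 s.py w3
```

```text
time: 3.7
eef_pos: [0.606, -0.2122, 0.0531]
eef_rot: [0.758, 0.652, 0.0, 0.0]
wrist_force: [-4.0, 0.5, 4.7]
grip_width: 0.0279
grip_force: 6.0
14170 [ 0.6118 -0.1734  0.0507] [ 0.6145 -0.1797] [0.127 0.054] 72.46643829345703 [256. 177.]
344 [ 0.639  -0.1512  0.0484] [ 0.639  -0.1514] [0.009 0.009] 82.32331848144531 [305. 127.]
1853 [ 0.5965 -0.2754  0.0507] [ 0.5962 -0.2753] [0.029 0.028] 82.7072525024414 [256. 354.]
273 [ 0.6201 -0.2782  0.0475] [ 0.6202 -0.2795] [0.01 0.01] 6.400217533111572 [297. 349.]
t 3.75 pos [ 0.606  -0.2122  0.0531] ydeg -8.6 F [ 0.9 -1.   1.5] w 0.0281 gf 6.0
  dx,dy,dz [0.0004 0.01   0.0078] yaw 0.0006 rows 1.0
```

```bash
python3 -m handwheel '[{"dx":0,"dy":0.004,"dz":0,"yaw":-0.004,"hand":-0.6},{"dx":0,"dy":0.008,"dz":0,"yaw":-0.004,"hand":-0.6},{"dx":0,"dy":0.012,"dz":0,"yaw":-0.004,"hand":-0.6},{"dx":0,"dy":0.015,"dz":0,"yaw":-0.004,"hand":-0.6},{"dx":0,"dy":0.015,"dz":0,"yaw":-0.004,"hand":-0.6}]'; python3 s.py w4
```

```text
time: 4.17
eef_pos: [0.611, -0.2129, 0.0531]
eef_rot: [0.757, 0.653, -0.0, -0.0]
wrist_force: [-4.2, 0.4, 5.1]
grip_width: 0.0278
grip_force: 6.0
14580 [ 0.6173 -0.1736  0.0506] [ 0.6163 -0.1793] [0.125 0.055] 80.91280364990234 [257. 176.]
2119 [ 0.6041 -0.2764  0.0503] [ 0.6064 -0.2772] [0.03  0.038] 81.93277740478516 [260. 353.]
t 4.22 pos [ 0.611  -0.2128  0.0531] ydeg -8.4 F [-3.5  0.9  6. ] w 0.0276 gf 6.0
  dx,dy,dz [ 0.0002 -0.0026  0.0077] yaw 0.0043 rows 1.0
```

```bash
python3 -m handwheel '[{"dx":0,"dy":0.004,"dz":0,"yaw":0,"hand":-0.6},{"dx":0,"dy":0.004,"dz":0,"yaw":0,"hand":-0.6}]';  python3 -m handwheel '[{"dx":0,"dy":0,"dz":0,"yaw":0,"hand":0.2},{"dx":0,"dy":0,"dz":0,"yaw":0,"hand":0.2},{"dx":0,"dy":0,"dz":0,"yaw":0,"hand":0.2},{"dx":0,"dy":0,"dz":0,"yaw":0,"hand":0.2},{"dx":0,"dy":0,"dz":-0.06,"yaw":0,"hand":0.2},{"dx":0,"dy":0,"dz":-0.15,"yaw":0,"hand":0.2},{"dx":0,"dy":0,"dz":-0.25,"yaw":0,"hand":0.2},{"dx":0,"dy":0,"dz":-0.25,"yaw":0,"hand":0.2}]'; python3 s.py w5; python3 -c "
from h import *
go(.53,.135,.15,83.7)"
```

```text
time: 4.38
eef_pos: [0.6111, -0.2128, 0.0529]
eef_rot: [0.757, 0.654, -0.001, -0.002]
wrist_force: [-8.9, 0.9, 9.6]
grip_width: 0.0277
grip_force: 6.0
time: 5.05
eef_pos: [0.6175, -0.2155, 0.1626]
eef_rot: [0.757, 0.653, 0.003, 0.007]
wrist_force: [0.8, -1.4, 1.1]
grip_width: 0.0552
grip_force: 0.0
7415 [ 0.6123 -0.207   0.0506] [ 0.6149 -0.2172] [0.2   0.037] 81.6186752319336 [247. 183.]
t 5.1 pos [ 0.6162 -0.2149  0.1591] ydeg -8.4 F [-0.5 -0.4 -0.2] w 0.055 gf 0.0
  dx,dy,dz [ 0.0045 -0.0192  0.2725] yaw 0.0044 rows 3.0
t 5.1 pos [ 0.6162 -0.2149  0.1591] ydeg -8.4 F [-0.5 -0.4 -0.2] w 0.055 gf 0.0
  dx,dy,dz [ 0.8339 -0.3412  0.0157] yaw 1.9533 rows 13.0
```

View pics/w5.png

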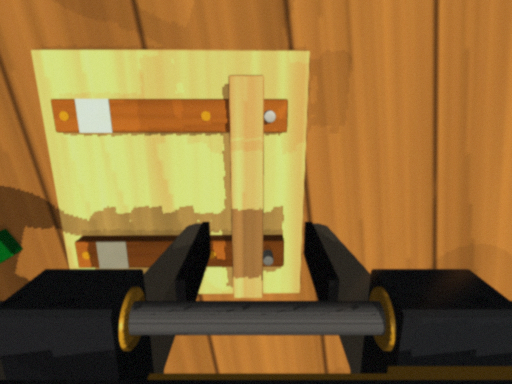

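The slat (247,185) lies flat against both pins, (270,117) and (268,258). Next is the bin, turning the other way for a smaller joint 6 angle.

```bash
python3 -m handwheel '[{"dx":0.44,"dy":-0.17,"dz":0,"yaw":-1,"hand":0},{"dx":0.44,"dy":-0.17,"dz":0,"yaw":-1,"hand":0},{"dx":0.44,"dy":-0.17,"dz":0,"yaw":-1,"hand":0},{"dx":0.44,"dy":-0.17,"dz":0,"yaw":-1,"hand":0},{"dx":0.44,"dy":-0.17,"dz":0,"yaw":-1,"hand":0},{"dx":0.44,"dy":-0.17,"dz":0,"yaw":-1,"hand":0},{"dx":0.44,"dy":-0.17,"dz":0,"yaw":-1,"hand":0},{"dx":0.44,"dy":-0.17,"dz":0,"yaw":-1,"hand":0}]'; python3 -c "
from h import *
c=load('w5')
print(onplane(c,93,115,.034),onplane(c,112,255,.034))
go(.53,.135,.15,83.7)"
```

```text
time: 5.77
eef_pos: [0.5706, -0.0282, 0.1518]
eef_rot: [0.449, 0.894, -0.0, -0.001]
wrist_force: [-0.1, -0.4, 0.2]
grip_width: 0.0459
grip_force: 0.0
[ 0.49142523 -0.12906568  0.034     ] [ 0.47232474 -0.25868283  0.034     ]
t 5.77 pos [ 0.5706 -0.0282  0.1518] ydeg 36.7 F [-0.1 -0.4  0.2] w 0.0459 gf 0.0
  dx,dy,dz [0.3878 0.1624 0.0049] yaw -1.0444 rows 7.0
```

```bash
python3 -m handwheel '[{"dx":0.388,"dy":0.162,"dz":0,"yaw":-1,"hand":0},{"dx":0.388,"dy":0.162,"dz":0,"yaw":-1,"hand":0},{"dx":0.388,"dy":0.162,"dz":0,"yaw":-1,"hand":0},{"dx":0.388,"dy":0.162,"dz":0,"yaw":-1,"hand":0},{"dx":0.388,"dy":0.162,"dz":0,"yaw":-1,"hand":0},{"dx":0.388,"dy":0.162,"dz":0,"yaw":-1,"hand":0},{"dx":0.388,"dy":0.162,"dz":0,"yaw":-1,"hand":0},{"dx":0.388,"dy":0.162,"dz":0,"yaw":-1,"hand":0}]'; python3 -c "
from h import *
c=snap('wrist','w6')
P=cloud(c);z=P[...,2]
m=(z>.016)&(z<.028)&(abs(P[...,0]-.53)<.12)&(abs(P[...,1]-.135)<.025)
m=cv2.morphologyEx(m.astype(np.uint8),cv2.MORPH_OPEN,np.ones((5,5)));n,l,st,ce=cv2.connectedComponentsWithStats(m)
for k in range(1,n):
  if st[k,4]>300:
    q=P[l==k];r=cv2.minAreaRect(q[:,:2].astype(np.float32));print(st[k,4],np.round(q.mean(0),4),np.round(r[0],4),np.round(r[1],3),r[2],np.round(ce[k]))
go(.53,.135,.031,83.7)"
```

```text
time: 6.43
eef_pos: [0.5304, 0.1343, 0.1522]
eef_rot: [0.073, 0.997, -0.0, -0.0]
wrist_force: [1.0, -0.3, 0.6]
grip_width: 0.0458
grip_force: 0.0
6234 [0.5261 0.1397 0.0226] [0.5339 0.139 ] [0.028 0.2  ] 83.30821228027344 [261. 182.]
t 6.48 pos [0.5305 0.1341 0.1523] ydeg 81.5 F [ 0.3  0.7 -0.1] w 0.0459 gf 0.0
  dx,dy,dz [0.0014 0.0021 0.3032] yaw -0.05 rows 3.0
```

View pics/w6.png

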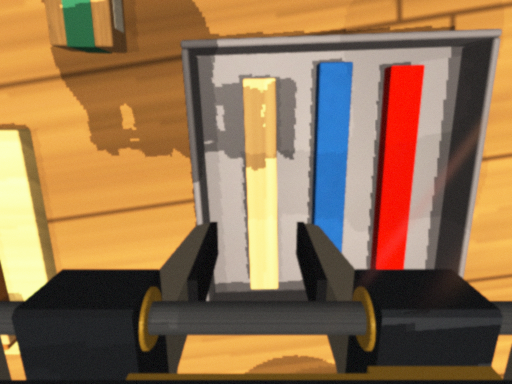

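The plain slat is at (261,182) between the fingers, with blue (333,155) and red (400,165) beside it. I nudge about 4 mm sideways and descend.

```bash
python3 -m handwheel '[{"dx":-0.005,"dy":0.01,"dz":0.08,"yaw":-0.04,"hand":0},{"dx":-0.005,"dy":0.01,"dz":0.16,"yaw":-0.04,"hand":0},{"dx":-0.005,"dy":0.01,"dz":0.22,"yaw":-0.04,"hand":0},{"dx":-0.005,"dy":0.01,"dz":0.27,"yaw":-0.04,"hand":0},{"dx":-0.005,"dy":0.01,"dz":0.295,"yaw":-0.04,"hand":0},{"dx":-0.005,"dy":0.01,"dz":0.305,"yaw":-0.04,"hand":0},{"dx":-0.005,"dy":0.01,"dz":0.305,"yaw":-0.04,"hand":0}]'; python3 -c "
from h import *
go(.533,.138,.031,83.3)"
```

```text
time: 7.07
eef_pos: [0.533, 0.1376, 0.0304]
eef_rot: [0.058, 0.998, -0.0, -0.001]
wrist_force: [0.2, -0.1, -0.2]
grip_width: 0.0458
grip_force: 0.0
t 7.07 pos [0.533  0.1376 0.0304] ydeg 83.3 F [ 0.2 -0.1 -0.2] w 0.0458 gf 0.0
  dx,dy,dz [ 0.0002  0.001  -0.0014] yaw 0.0002 rows 1.0
```

```bash
python3 -m handwheel '[{"dx":0,"dy":0,"dz":0,"yaw":0,"hand":-0.6},{"dx":0,"dy":0,"dz":0,"yaw":0,"hand":-0.6},{"dx":0,"dy":0,"dz":0,"yaw":0,"hand":-0.6},{"dx":0,"dy":0,"dz":0,"yaw":0,"hand":-0.6},{"dx":0,"dy":0,"dz":-0.03,"yaw":0,"hand":-0.6},{"dx":0,"dy":0,"dz":-0.08,"yaw":0,"hand":-0.6},{"dx":0,"dy":0,"dz":-0.15,"yaw":0,"hand":-0.6},{"dx":0,"dy":0,"dz":-0.23,"yaw":0,"hand":-0.6},{"dx":0,"dy":0,"dz":-0.3,"yaw":0,"hand":-0.6},{"dx":0,"dy":0,"dz":-0.3,"yaw":0,"hand":-0.6}]' 25; python3 -c "
from h import *
go(.481,-.196,.13,-8.6)"
```

```text
time: 7.9
eef_pos: [0.5374, 0.1381, 0.1587]
eef_rot: [0.058, 0.998, 0.001, 0.006]
wrist_force: [0.8, -0.6, 0.4]
grip_width: 0.0274
grip_force: 25.0
t 7.9 pos [0.5374 0.1381 0.1587] ydeg 83.4 F [ 0.8 -0.6  0.4] w 0.0274 gf 25.0
  dx,dy,dz [ 0.0449 -0.8461  0.0698] yaw -1.9555 rows 13.0
```

```bash
python3 -m handwheel '[{"dx":0.02,"dy":-0.06,"dz":0,"yaw":0.12,"hand":-0.6},{"dx":0.02,"dy":-0.13,"dz":0,"yaw":0.25,"hand":-0.6},{"dx":0.02,"dy":-0.2,"dz":0,"yaw":0.38,"hand":-0.6},{"dx":0.02,"dy":-0.27,"dz":0,"yaw":0.51,"hand":-0.6},{"dx":0.02,"dy":-0.34,"dz":0,"yaw":0.64,"hand":-0.6},{"dx":0.02,"dy":-0.4,"dz":0,"yaw":0.77,"hand":-0.6},{"dx":0.02,"dy":-0.43,"dz":0,"yaw":0.9,"hand":-0.6},{"dx":0.02,"dy":-0.43,"dz":0,"yaw":1,"hand":-0.6},{"dx":0.02,"dy":-0.43,"dz":0,"yaw":1,"hand":-0.6}]'; python3 -c "
from h import *
go(.481,-.196,.13,-8.6)"
```

```text
time: 8.65
eef_pos: [0.5051, -0.0328, 0.1509]
eef_rot: [0.437, 0.899, -0.0, -0.0]
wrist_force: [-0.1, 0.1, -1.6]
grip_width: 0.0281
grip_force: 25.0
t 8.65 pos [ 0.5051 -0.0328  0.1509] ydeg 38.2 F [-0.1  0.1 -1.6] w 0.0281 gf 25.0
  dx,dy,dz [-0.2835 -0.2996  0.0522] yaw 1.0396 rows 7.0
```

```bash
python3 -m handwheel '[{"dx":-0.04,"dy":-0.04,"dz":0,"yaw":0.12,"hand":-0.6},{"dx":-0.08,"dy":-0.09,"dz":0,"yaw":0.25,"hand":-0.6},{"dx":-0.13,"dy":-0.14,"dz":0,"yaw":0.38,"hand":-0.6},{"dx":-0.18,"dy":-0.19,"dz":0.01,"yaw":0.51,"hand":-0.6},{"dx":-0.23,"dy":-0.24,"dz":0.02,"yaw":0.64,"hand":-0.6},{"dx":-0.26,"dy":-0.28,"dz":0.03,"yaw":0.77,"hand":-0.6},{"dx":-0.283,"dy":-0.3,"dz":0.05,"yaw":0.9,"hand":-0.6},{"dx":-0.283,"dy":-0.3,"dz":0.05,"yaw":1,"hand":-0.6},{"dx":-0.283,"dy":-0.3,"dz":0.05,"yaw":1,"hand":-0.6}]'; python3 -c "
from h import *
c=snap('wrist','w7')
P=cloud(c);s=sense()['eef_pos'];z=P[...,2];print(s)
m=(z>s[2]-.02)&(z<s[2]+.01)&(abs(P[...,0]-.48)<.06)&(abs(P[...,1]+.196)<.13)&(P[...,1]>-.17)
q=P[m];r=cv2.minAreaRect(q[:,:2].astype(np.float32));print(m.sum(),np.round(cv2.boxPoints(r),4),r,np.median(q[:,2]))
go(.481,-.196,.059,-8.6)"
```

```text
time: 9.4
eef_pos: [0.4813, -0.1953, 0.1304]
eef_rot: [0.747, 0.665, -0.0, -0.001]
wrist_force: [-1.1, 1.0, -0.6]
grip_width: 0.0276
grip_force: 25.0
[ 0.48159344 -0.19494397  0.13071911]
8709 [[ 0.4702 -0.1698]
 [ 0.4983 -0.173 ]
 [ 0.5072 -0.0956]
 [ 0.4792 -0.0923]] ((0.48873472213745117, -0.13266417384147644), (0.07793040573596954, 0.028246302157640457), 83.41459655761719) 0.12078366659528592
t 9.45 pos [ 0.4816 -0.1949  0.1307] ydeg -6.4 F [ 0.5 -0.7 -1.5] w 0.0276 gf 25.0
  dx,dy,dz [-0.0029 -0.001   0.1793] yaw 0.0486 rows 2.0
```

View pics/w7.png

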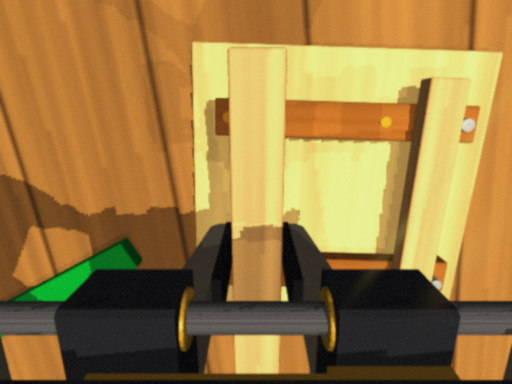

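The held slat (258,170) is straight above the marks' end of the rails, and the other slat is still against the pins, (467,125). I lower it gently.

```bash
python3 -m handwheel '[{"dx":-0.006,"dy":-0.001,"dz":0.04,"yaw":0.05,"hand":-0.6},{"dx":-0.006,"dy":-0.001,"dz":0.08,"yaw":0.05,"hand":-0.6},{"dx":-0.006,"dy":-0.001,"dz":0.12,"yaw":0.05,"hand":-0.6},{"dx":-0.006,"dy":-0.001,"dz":0.145,"yaw":0.05,"hand":-0.6},{"dx":-0.006,"dy":-0.001,"dz":0.16,"yaw":0.05,"hand":-0.6},{"dx":-0.006,"dy":-0.001,"dz":0.168,"yaw":0.05,"hand":-0.6},{"dx":-0.006,"dy":-0.001,"dz":0.173,"yaw":0.05,"hand":-0.6},{"dx":-0.006,"dy":-0.001,"dz":0.173,"yaw":0.05,"hand":-0.6}]'; python3 -c "
from h import *
go(.481,-.197,.0595,-8.6)"
```

```text
time: 10.12
eef_pos: [0.4815, -0.1977, 0.0621]
eef_rot: [0.759, 0.651, 0.0, 0.0]
wrist_force: [0.2, 0.6, -1.3]
grip_width: 0.0278
grip_force: 25.0
t 10.12 pos [ 0.4815 -0.1977  0.0621] ydeg -8.8 F [ 0.2  0.6 -1.3] w 0.0278 gf 25.0
  dx,dy,dz [ 0.0016 -0.0014  0.0065] yaw -0.0046 rows 1.0
```

```bash
python3 -m handwheel '[{"dx":0,"dy":0,"dz":0.002,"yaw":0,"hand":-0.6},{"dx":0,"dy":0,"dz":0.004,"yaw":0,"hand":-0.6},{"dx":0,"dy":0,"dz":0.006,"yaw":0,"hand":-0.6},{"dx":0,"dy":0,"dz":0.006,"yaw":0,"hand":-0.6}]'; python3 -c "
from h import *
go(.481,-.197,.0595,-8.6)"
```

```text
time: 10.45
eef_pos: [0.4816, -0.198, 0.0604]
eef_rot: [0.76, 0.65, 0.0, 0.001]
wrist_force: [-2.2, 0.9, 4.1]
grip_width: 0.0275
grip_force: 25.0
t 10.45 pos [ 0.4816 -0.198   0.0604] ydeg -8.8 F [-2.2  0.9  4.1] w 0.0275 gf 25.0
  dx,dy,dz [ 0.0022 -0.0019  0.0023] yaw -0.0055 rows 1.0
```

Contact is felt (about 4 N up). I release and rise.

```bash
python3 -m handwheel '[{"dx":0,"dy":0,"dz":0,"yaw":0,"hand":-0.35},{"dx":0,"dy":0,"dz":0,"yaw":0,"hand":-0.1},{"dx":0,"dy":0,"dz":0,"yaw":0,"hand":0},{"dx":0,"dy":0,"dz":0,"yaw":0,"hand":0},{"dx":0,"dy":0,"dz":-0.03,"yaw":0,"hand":0},{"dx":0,"dy":0,"dz":-0.1,"yaw":0,"hand":0},{"dx":0,"dy":0,"dz":-0.17,"yaw":0,"hand":0},{"dx":0,"dy":0,"dz":-0.23,"yaw":0,"hand":0},{"dx":0,"dy":0,"dz":-0.23,"yaw":0,"hand":0}]' 6; python3 -c "
from h import *
snap('top','top1')
go(.537,.2605,.15,83.4)"; python3 s.py w8
```

```text
time: 11.2
eef_pos: [0.4843, -0.1998, 0.158]
eef_rot: [0.76, 0.65, 0.001, 0.005]
wrist_force: [1.3, -0.4, -0.2]
grip_width: 0.0458
grip_force: 0.0
t 11.25 pos [ 0.4831 -0.1991  0.1553] ydeg -8.9 F [ 0.3  0.5 -0.6] w 0.046 gf 0.0
  dx,dy,dz [ 1.156  -0.0438  0.0091] yaw 1.9498 rows 13.0
7646 [ 0.4833 -0.1868  0.0507] [ 0.4818 -0.1969] [0.2   0.028] 81.15065002441406 [254. 180.]
7572 [ 0.6126 -0.1939  0.0502] [ 0.617  -0.2025] [0.17  0.039] 81.66393280029297 [410. 166.]
t 11.3 pos [ 0.4819 -0.1982  0.153 ] ydeg -8.9 F [-0.6  0.6 -1. ] w 0.0457 gf 0.0
  dx,dy,dz [0.0141 0.3213 0.2584] yaw -0.0058 rows 4.0
```

The plain slat rests at (0.482,-0.197), flat on the rails, and the crooked slat is still home. Now the red one.

```bash
python3 -m handwheel '[{"dx":0.65,"dy":0,"dz":0,"yaw":-1,"hand":0},{"dx":0.65,"dy":0,"dz":0,"yaw":-1,"hand":0},{"dx":0.65,"dy":0,"dz":0,"yaw":-1,"hand":0},{"dx":0.65,"dy":0,"dz":0,"yaw":-1,"hand":0},{"dx":0.65,"dy":0,"dz":0,"yaw":-1,"hand":0},{"dx":0.65,"dy":0,"dz":0,"yaw":-1,"hand":0},{"dx":0.65,"dy":0,"dz":0,"yaw":-1,"hand":0},{"dx":0.65,"dy":0,"dz":0,"yaw":-1,"hand":0}]'; python3 -c "
from h import *
go(.539,.261,.15,83.4)"
```

```text
time: 11.97
eef_pos: [0.5201, 0.0617, 0.15]
eef_rot: [0.451, 0.893, -0.0, -0.001]
wrist_force: [0.4, -0.8, 0.2]
grip_width: 0.0459
grip_force: 0.0
t 11.97 pos [0.5201 0.0617 0.15  ] ydeg 36.4 F [ 0.4 -0.8  0.2] w 0.0459 gf 0.0
  dx,dy,dz [0.3729 0.3337 0.    ] yaw -1.0443 rows 7.0
```

```bash
python3 -m handwheel '[{"dx":0.373,"dy":0.334,"dz":0,"yaw":-1,"hand":0},{"dx":0.373,"dy":0.334,"dz":0,"yaw":-1,"hand":0},{"dx":0.373,"dy":0.334,"dz":0,"yaw":-1,"hand":0},{"dx":0.373,"dy":0.334,"dz":0,"yaw":-1,"hand":0},{"dx":0.373,"dy":0.334,"dz":0,"yaw":-1,"hand":0},{"dx":0.373,"dy":0.334,"dz":0,"yaw":-1,"hand":0},{"dx":0.373,"dy":0.334,"dz":0,"yaw":-1,"hand":0},{"dx":0.373,"dy":0.334,"dz":0,"yaw":-1,"hand":0},{"dx":0.373,"dy":0.334,"dz":0,"yaw":-1,"hand":0}]'; python3 -c "
from h import *
c=snap('wrist','w9')
P=cloud(c);h=cv2.cvtColor(c['image'],cv2.COLOR_RGB2HSV);z=P[...,2]
m=((h[...,0]<8)|(h[...,0]>172))&(h[...,1]>140)&(z>.016)&(z<.028)
m=cv2.morphologyEx(m.astype(np.uint8),cv2.MORPH_OPEN,np.ones((3,3)));n,l,st,ce=cv2.connectedComponentsWithStats(m)
for k in range(1,n):
  if st[k,4]>300:
    q=P[l==k];r=cv2.minAreaRect(q[:,:2].astype(np.float32));print(st[k,4],np.round(q.mean(0),4),np.round(r[0],4),np.round(r[1],3),r[2],np.round(ce[k]))
    go(*r[0],.030,r[2])"
```

```text
time: 12.72
eef_pos: [0.5412, 0.2568, 0.1506]
eef_rot: [0.079, 0.997, -0.0, -0.001]
wrist_force: [0.5, -0.7, -0.3]
grip_width: 0.0464
grip_force: 0.0
6493 [0.5327 0.264  0.0227] [0.5418 0.2629] [0.028 0.2  ] 83.25719451904297 [262. 177.]
t 12.77 pos [0.5412 0.2569 0.1508] ydeg 80.9 F [ 0.2 -0.4  0.4] w 0.0461 gf 0.0
  dx,dy,dz [0.0008 0.0155 0.3019] yaw -0.0522 rows 3.0
```

View pics/w9.png

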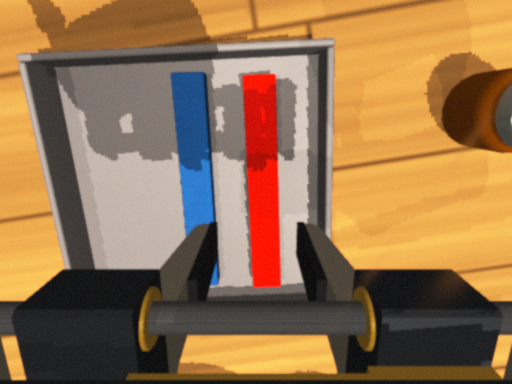

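The red slat is at (262,180), clear of blue (195,170) and the bin wall; the jar (490,110) is well off and lower than the gripper body.

```bash
python3 -m handwheel '[{"dx":0.001,"dy":0.014,"dz":0.08,"yaw":-0.052,"hand":0},{"dx":0.001,"dy":0.014,"dz":0.16,"yaw":-0.052,"hand":0},{"dx":0.001,"dy":0.014,"dz":0.22,"yaw":-0.052,"hand":0},{"dx":0.001,"dy":0.014,"dz":0.27,"yaw":-0.052,"hand":0},{"dx":0.001,"dy":0.014,"dz":0.292,"yaw":-0.052,"hand":0},{"dx":0.001,"dy":0.014,"dz":0.3,"yaw":-0.052,"hand":0},{"dx":0.001,"dy":0.014,"dz":0.3,"yaw":-0.052,"hand":0}]'; python3 -c "
from h import *
go(.5418,.2629,.030,83.3)"
```

```text
time: 13.35
eef_pos: [0.5416, 0.2635, 0.0313]
eef_rot: [0.058, 0.998, -0.0, -0.0]
wrist_force: [0.0, -0.3, -0.3]
grip_width: 0.0462
grip_force: 0.0
t 13.35 pos [0.5416 0.2635 0.0313] ydeg 83.4 F [ 0.  -0.3 -0.3] w 0.0462 gf 0.0
  dx,dy,dz [-0.0006 -0.0013  0.0031] yaw 0.0021 rows 1.0
```

```bash
python3 -m handwheel '[{"dx":0,"dy":0,"dz":0.003,"yaw":0,"hand":-0.6},{"dx":0,"dy":0,"dz":0.003,"yaw":0,"hand":-0.6},{"dx":0,"dy":0,"dz":0.003,"yaw":0,"hand":-0.6},{"dx":0,"dy":0,"dz":0.003,"yaw":0,"hand":-0.6},{"dx":0,"dy":0,"dz":-0.03,"yaw":0,"hand":-0.6},{"dx":0,"dy":0,"dz":-0.08,"yaw":0,"hand":-0.6},{"dx":0,"dy":0,"dz":-0.15,"yaw":0,"hand":-0.6},{"dx":0,"dy":0,"dz":-0.23,"yaw":0,"hand":-0.6},{"dx":0,"dy":0,"dz":-0.3,"yaw":0,"hand":-0.6},{"dx":0,"dy":0,"dz":-0.3,"yaw":0,"hand":-0.6}]' 25; python3 -c "
from h import *
go(.5465,-.204,.15,81.5)"
```

```text
time: 14.18
eef_pos: [0.5455, 0.2654, 0.1598]
eef_rot: [0.057, 0.998, 0.002, 0.006]
wrist_force: [0.7, 0.5, 0.2]
grip_width: 0.0279
grip_force: 25.0
t 14.18 pos [0.5455 0.2654 0.1598] ydeg 83.5 F [0.7 0.5 0.2] w 0.0279 gf 25.0
  dx,dy,dz [-0.135  -1.1658  0.0206] yaw 0.0444 rows 12.0
```

```bash
python3 -m handwheel '[{"dx":-0.01,"dy":-0.06,"dz":0,"yaw":0.04,"hand":-0.6},{"dx":-0.02,"dy":-0.14,"dz":0,"yaw":0.04,"hand":-0.6},{"dx":-0.03,"dy":-0.22,"dz":0,"yaw":0.04,"hand":-0.6},{"dx":-0.04,"dy":-0.3,"dz":0,"yaw":0.04,"hand":-0.6},{"dx":-0.05,"dy":-0.38,"dz":0,"yaw":0.04,"hand":-0.6},{"dx":-0.06,"dy":-0.46,"dz":0,"yaw":0.04,"hand":-0.6},{"dx":-0.065,"dy":-0.54,"dz":0,"yaw":0.04,"hand":-0.6},{"dx":-0.07,"dy":-0.6,"dz":0,"yaw":0.04,"hand":-0.6},{"dx":-0.07,"dy":-0.64,"dz":0,"yaw":0.04,"hand":-0.6},{"dx":-0.07,"dy":-0.64,"dz":0,"yaw":0.04,"hand":-0.6}]'; python3 -c "
from h import *
go(.5465,-.204,.15,81.5)"
```

```text
time: 15.02
eef_pos: [0.5401, 0.0038, 0.1518]
eef_rot: [0.074, 0.997, -0.0, 0.0]
wrist_force: [-0.2, 0.7, -0.2]
grip_width: 0.0281
grip_force: 25.0
t 15.02 pos [0.5401 0.0038 0.1518] ydeg 81.5 F [-0.2  0.7 -0.2] w 0.0281 gf 25.0
  dx,dy,dz [-0.0928 -0.5115  0.005 ] yaw -0.0003 rows 5.0
```

```bash
python3 -m handwheel '[{"dx":-0.015,"dy":-0.08,"dz":0,"yaw":0,"hand":-0.6},{"dx":-0.03,"dy":-0.16,"dz":0,"yaw":0,"hand":-0.6},{"dx":-0.045,"dy":-0.24,"dz":0,"yaw":0,"hand":-0.6},{"dx":-0.06,"dy":-0.32,"dz":0,"yaw":0,"hand":-0.6},{"dx":-0.075,"dy":-0.4,"dz":0,"yaw":0,"hand":-0.6},{"dx":-0.085,"dy":-0.47,"dz":0,"yaw":0,"hand":-0.6},{"dx":-0.093,"dy":-0.511,"dz":0.005,"yaw":0,"hand":-0.6},{"dx":-0.093,"dy":-0.511,"dz":0.005,"yaw":0,"hand":-0.6},{"dx":-0.093,"dy":-0.511,"dz":0.005,"yaw":0,"hand":-0.6}]'; python3 -c "
from h import *
c=snap('wrist','w10')
P=cloud(c);h=cv2.cvtColor(c['image'],cv2.COLOR_RGB2HSV);s=sense()['eef_pos']
m=((h[...,0]<8)|(h[...,0]>172))&(h[...,1]>140)&(abs(P[...,2]-s[2]+.01)<.01)
q=P[m];r=cv2.minAreaRect(q[:,:2].astype(np.float32));print(m.sum(),np.round(cv2.boxPoints(r),4),np.round(r[1],3),r[2],'top z',np.median(q[:,2]),s)
go(.5465,-.204,.0745,81.5)"
```

```text
time: 15.77
eef_pos: [0.5475, -0.2003, 0.1491]
eef_rot: [0.073, 0.997, 0.001, -0.0]
wrist_force: [0.5, 0.6, -0.7]
grip_width: 0.0278
grip_force: 25.0
15218 [[ 0.4458 -0.1999]
 [ 0.6311 -0.2272]
 [ 0.6355 -0.1974]
 [ 0.4502 -0.17  ]] [0.03  0.187] 81.60476684570312 top z 0.140143811263359 [ 0.54751272 -0.19956598  0.14906053]
t 15.82 pos [ 0.5475 -0.1996  0.1491] ydeg 81.7 F [ 0.3  0.6 -1.1] w 0.028 gf 25.0
  dx,dy,dz [ 0.0007 -0.0116  0.1864] yaw 0.0046 rows 2.0
```

View pics/w10.png

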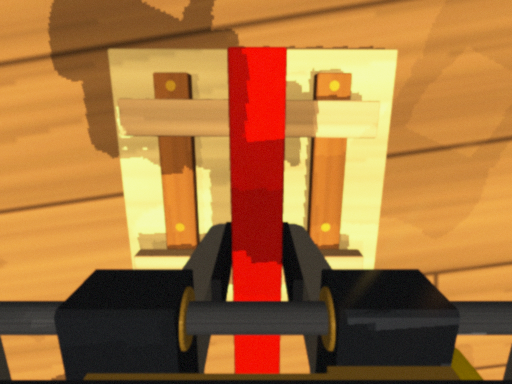

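The red slat (257,170) is centred over both pale slats and in line with the rails. I lower it.

```bash
python3 -m handwheel '[{"dx":0.001,"dy":-0.01,"dz":0.04,"yaw":0,"hand":-0.6},{"dx":0.001,"dy":-0.01,"dz":0.08,"yaw":0,"hand":-0.6},{"dx":0.001,"dy":-0.01,"dz":0.12,"yaw":0,"hand":-0.6},{"dx":0.001,"dy":-0.01,"dz":0.15,"yaw":0,"hand":-0.6},{"dx":0.001,"dy":-0.01,"dz":0.165,"yaw":0,"hand":-0.6},{"dx":0.001,"dy":-0.01,"dz":0.174,"yaw":0,"hand":-0.6},{"dx":0.001,"dy":-0.01,"dz":0.178,"yaw":0,"hand":-0.6},{"dx":0.001,"dy":-0.01,"dz":0.178,"yaw":0,"hand":-0.6}]'; python3 -c "
from h import *
go(.5465,-.204,.0755,81.5)"
```

```text
time: 16.48
eef_pos: [0.5469, -0.2048, 0.0785]
eef_rot: [0.072, 0.997, -0.0, 0.0]
wrist_force: [0.6, -0.3, -1.5]
grip_width: 0.0275
grip_force: 25.0
t 16.48 pos [ 0.5469 -0.2048  0.0785] ydeg 81.7 F [ 0.6 -0.3 -1.5] w 0.0275 gf 25.0
  dx,dy,dz [0.0013 0.0017 0.0076] yaw 0.0046 rows 1.0
```

```bash
python3 -m handwheel '[{"dx":0,"dy":0,"dz":0.002,"yaw":0,"hand":-0.6},{"dx":0,"dy":0,"dz":0.004,"yaw":0,"hand":-0.6},{"dx":0,"dy":0,"dz":0.006,"yaw":0,"hand":-0.6},{"dx":0,"dy":0,"dz":0.007,"yaw":0,"hand":-0.6},{"dx":0,"dy":0,"dz":0.007,"yaw":0,"hand":-0.6}]'; python3 -c "
from h import *
go(.5465,-.204,.0755,81.5)"
```

```text
time: 16.9
eef_pos: [0.5467, -0.2051, 0.0757]
eef_rot: [0.073, 0.997, -0.0, 0.0]
wrist_force: [0.4, -0.8, -0.1]
grip_width: 0.0279
grip_force: 25.0
t 16.9 pos [ 0.5467 -0.2051  0.0757] ydeg 81.7 F [ 0.4 -0.8 -0.1] w 0.0279 gf 25.0
  dx,dy,dz [0.001  0.0027 0.0004] yaw 0.0038 rows 1.0
```

Not clearly in contact yet, so 1 mm more.

```bash
python3 -m handwheel '[{"dx":0,"dy":0,"dz":0.002,"yaw":0,"hand":-0.6},{"dx":0,"dy":0,"dz":0.003,"yaw":0,"hand":-0.6},{"dx":0,"dy":0,"dz":0.003,"yaw":0,"hand":-0.6}]'; python3 -c "
from h import *
go(.5465,-.204,.0755,81.5)"
```

```text
time: 17.15
eef_pos: [0.5468, -0.2052, 0.0756]
eef_rot: [0.073, 0.997, -0.0, 0.0]
wrist_force: [-3.2, 2.0, 7.6]
grip_width: 0.0277
grip_force: 25.0
t 17.15 pos [ 0.5468 -0.2052  0.0756] ydeg 81.7 F [-3.2  2.   7.6] w 0.0277 gf 25.0
  dx,dy,dz [0.0012 0.0028 0.0004] yaw 0.0041 rows 1.0
```

Now in contact. I release and rise.

```bash
python3 -m handwheel '[{"dx":0,"dy":0,"dz":0,"yaw":0,"hand":-0.35},{"dx":0,"dy":0,"dz":0,"yaw":0,"hand":-0.1},{"dx":0,"dy":0,"dz":0,"yaw":0,"hand":0.1},{"dx":0,"dy":0,"dz":0,"yaw":0,"hand":0.1},{"dx":0,"dy":0,"dz":-0.03,"yaw":0,"hand":0.1},{"dx":0,"dy":0,"dz":-0.1,"yaw":0,"hand":0.1},{"dx":0,"dy":0,"dz":-0.18,"yaw":0,"hand":0.1},{"dx":0,"dy":0,"dz":-0.25,"yaw":0,"hand":0.1},{"dx":0,"dy":0,"dz":-0.25,"yaw":0,"hand":0.1},{"dx":0,"dy":0,"dz":-0.25,"yaw":0,"hand":0.1}]' 6; python3 -c "
from h import *
c=snap('wrist','w11')
P=cloud(c);h=cv2.cvtColor(c['image'],cv2.COLOR_RGB2HSV);z=P[...,2]
m=((h[...,0]<8)|(h[...,0]>172))&(h[...,1]>140)&(abs(z-.066)<.01)
q=P[m];r=cv2.minAreaRect(q[:,:2].astype(np.float32));print(m.sum(),r,'z',np.median(q[:,2]))
m=(abs(z-.0505)<.004)&(abs(P[...,0]-.55)<.12)&(abs(P[...,1]+.2)<.13)
m=cv2.morphologyEx(m.astype(np.uint8),cv2.MORPH_OPEN,np.ones((5,5)));n,l,st,ce=cv2.connectedComponentsWithStats(m)
for k in range(1,n):
  if st[k,4]>150: q=P[l==k];r=cv2.minAreaRect(q[:,:2].astype(np.float32));print(st[k,4],np.round(q.mean(0),4),np.round(r[1],3),r[2])
go(.5465,-.204,.0755,81.5)"
```

```text
time: 17.98
eef_pos: [0.5479, -0.2058, 0.1772]
eef_rot: [0.073, 0.997, -0.001, 0.002]
wrist_force: [-0.2, -0.7, 0.1]
grip_width: 0.0504
grip_force: 0.0
7072 ((0.5453441143035889, -0.20415525138378143), (0.02759835496544838, 0.19766823947429657), 81.71040344238281) z 0.06667087586582168
3377 [ 0.4734 -0.2521  0.0507] [0.087 0.028] 80.96827697753906
3292 [ 0.4908 -0.1395  0.0506] [0.084 0.028] 81.74777221679688
416 [ 0.5922 -0.305   0.0505] [0.023 0.026] 81.4878921508789
750 [ 0.6058 -0.2421  0.0506] [0.027 0.028] 81.04156494140625
742 [ 0.6141 -0.1862  0.0505] [0.027 0.027] 83.08074188232422
313 [ 0.6176 -0.1246  0.0504] [0.02  0.022] 81.84222412109375
t 18.03 pos [ 0.5468 -0.2051  0.1749] ydeg 81.7 F [ 0.7  0.5 -0.5] w 0.0506 gf 0.0
  dx,dy,dz [0.0013 0.0027 0.2486] yaw 0.004 rows 3.0
```

View pics/w11.png

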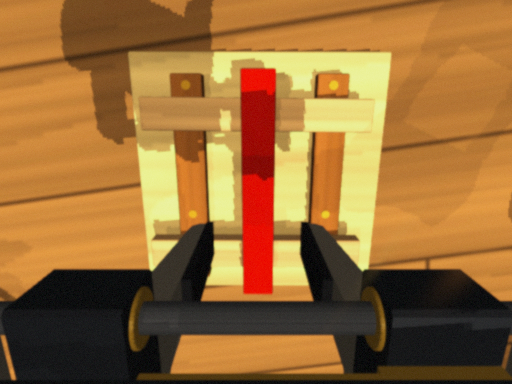

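The red slat (258,180) lies flat across both pale slats, centred on (0.545,-0.204), with its top at 0.067 m. The crooked slat is unmoved, so I hand in.

```bash
python3 -c "
from rig import *
print(close_job())"
```

```text
the job is handed in; nothing more can be done
None
```

The tower is finished and handed in at about 18 s of the 67 s: the crooked slat is flat against both pins, the plain slat is on the white marks, and the red slat lies on top in line with the rails (all confirmed in wrist-camera measurements; the hand-in returned no verdict).

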